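# Lever open a drive cover and hold the tensioner at its stop

### The job

Pick up the yellow-handled pry blade, put its thin end into the slot under the cover's orange lip and lever the clear cover of the blue drive unit up past upright so that it stays open, keeping the gripper's fingers off the cover; then lay the blade back down on the table, without dropping it. With the fingers, swing the tensioner arm inside by its orange post forward against its spring until it is hard against its stop, and finish while still holding it there: do not let go. Leave the wrench and the marker where they lie.

Things in the scene. Friction and masses are not known exactly. Their poses are not given: they have to be found in the camera images.
- drive: The drive unit, fixed: a tray of blue perforated beams, 202 (x) x 156 (y) mm. Origin: centre of its underside. +x is 'forward' for the tensioner; cover hinged along the +y side, lip on the -y side. Floor 6 mm high, +-x and +y walls up to 50 mm. Clear inside from x -85 to +85, y -70 to +70 mm but for the tensioner and a yellow motor (34 mm high) in the +x +y corner.
- slot (a point): Middle of the slot under the shut cover's lip, on the outer face of the low yellow front wall: x 0, y -76, z 43 mm of the drive unit. The wall is 6 mm thick and 36 mm high, the shut cover's underside is at 50 mm, so the slot is 14 mm high; it is 170 mm wide. Blade goes in along the unit's +y; 45 mm of depth is free behind the outer face at x 0.
- cover (a joint): Opening angle of the cover in rad: 0 shut (flat), 1.57 upright, 1.9 fully open (stop). The cover is a clear plate 198 x 156 mm, 3 to 4 mm thick, 70 g, with an orange strip 14 mm wide along its free edge. A stiff hinge keeps it wherever it is left; lifting it at the lip takes about 1 N.
- cover_lip (a point): Middle of the cover's free edge, on its underside (156 mm from the hinge line; shut: 50 mm above the table, at x 0, y -78 mm of the drive unit). Moves with the cover.
- cover_hinge (a point): Middle of the cover's hinge line (axis along the drive unit's x), level with the shut cover's underside: x 0, y +78, z 50 mm of the drive unit.
- tensioner (a joint): Angle of the tensioner arm in rad: 0 at rest (leaning back), 1.1 hard against its stop, swung forward. Its spring pushes it back to 0: about 1.2 N at the post at rest, 4.6 N at the stop.
- post (a point): Orange upright post on the free end of the tensioner arm, 12 mm in diameter; this point is on its axis, 34 mm above the table; its top is at 44 mm. Below 21 mm a 20 mm idler wheel surrounds it; the steel cage arm (up to 24 mm high) leads from it to the pivot. Moves with the arm: in the drive unit's frame from x -31, y -27 mm (rest) to x +37, y -24 mm (stop).
- pivot (a point): A point on the vertical axis of the tensioner arm, 34 mm above the table: x 0, y +30 mm of the drive unit, 65 mm from the post. The arm swings forward counter-clockwise seen from above.
- blade_grip (a point): Centre of the pry blade's yellow handle (90 long, 18 wide, 20 mm high, black end band), 10 mm above the table when lying. Its x axis points along the tool to the steel blade, z up. The whole tool is 160 mm long, 70 g.
- blade_tip (a point): Tip of the pry blade's steel blade, 115 mm ahead of the handle's centre on the tool's axis. The blade is 13 mm wide, 3 mm thick, lies flat, level with the middle of the handle, and sticks out 59 mm from a black 12 mm square collar.
- blade: The whole pry blade; origin on its underside, 35 mm ahead of the handle's centre; x axis to the tip.
- wrench: A steel wrench lying on the table, 140 mm long (bystander). Origin on its underside.
- marker: A white marker with a blue cap, 127 mm long, 17 mm thick, lying on the table (bystander). Origin on its underside.

How it is judged:
By the outcome, as a careful person would: the job done as asked, in the order asked, and still so for the second after the job is handed in, while the arm keeps its last pose, push and grip.
It also fails if it takes over 61 s, if anything falls off the work surface, if the arm or the gripper's body presses on something with over 40 N, if the wrist force passes 120 N, or if a joint passes its speed limit or range.

### The arm

A 6-joint arm with a two-finger parallel gripper is mounted at the origin on the work surface. World frame = base frame: x ahead of the robot, y to its left, z up, the work surface at z = 0. Lengths are in m, angles in rad, forces in N, time in s.
With the tool pointing down it reaches from about 0.375 to 0.975 m from the base axis. Payload 3.8 kg.
Tool frame: the origin (TCP) lies midway between the tips of the shut fingers; the grasp point (between the pads) lies 19 mm behind it; z points along the fingers, y is the line along which they close (so a half turn about z gives the same grasp; the last joint's range is limited). The gripper opens to 88 mm and grips with 3 to 60 N. Pads are 18 mm wide; open, the fingers measure 123 mm over their backs; the gripper's body (75 mm by 187 mm) begins 45 mm behind the grasp point.
Start: joints at [-0.037, 0.264, 1.604, -0, 1.274, -0.037], TCP at [0.675, -0, 0.239] pointing down, gripper open.
Joint ranges: [-2.63, 2.63], [-0.94, 2.18], [0.31, 2.57], [-1.31, 4.45], [0, 2.66], [-2.55, 2.55]. Speed limits (rad/s): [2.57, 2.57, 3.14, 3.14, 3.14, 3.14].

### API

Orientations are given as a rotation vector (axis times angle).
In Python, from cell import manip, inverse_kinematics, cams, order gives the robot as it stands. Calls block until the motion is done:
- manip.move_pose(position, orientation): joint-space move of the TCP to a pose.
- manip.move_linear(position, rate=0.15, rot=None): straight line of the TCP; rot=None keeps the orientation; rate is the mean speed in m/s.
- manip.set_joints(angles): joint-space move.
- manip.set_gripper(opening, force=None): finger opening in m; force is the grip in N (None keeps the last); returns when the fingers have stopped.
- manip.dwell(seconds).
- inverse_kinematics(position, orientation): joint angles nearest the present ones, or None.
- manip.state(): the state.
- cams.capture(name): name is "scene" or "side" or "wrist"; returns a dict with "image" (384x512x3 uint8, blue, green, red), "z_map" (384x512 float32, m along the optical axis (not along the pixel's ray), 0 where there is no reading), "intrinsics" (3x3 intrinsics, pixels), "position" and "orientation" of the camera in the world; the wrist camera has in their place "T_tool_cam" (4x4, takes a point from camera to tool coordinates, whose origin is the TCP and whose axes are the flange's). Camera axes: x right, y down, z forward; pixel columns grow to the right and rows downward; lengths in m; the calibration is good to about 2 mm. A picture is of the moment at which its call begins: read the wrist's pose just before it.
A pose or a line that the arm cannot do raises manip.IKError and nothing moves.
- order.close_job(): hands the job in; it is judged then, once.
The state is a dict: "clock": time; "joint_pos": joint angles; "joint_velocities": joint speeds; "tau": joint torques, N m; "tool_pos": TCP position; "tcp_rot": TCP orientation; "contact_force": force on the tool from outside, world axes, zero at the start; "moment": the same for the moment, N m; "gripper_width": finger opening in m; "grasp_force": force on a finger pad.
Only numpy, scipy, OpenCV 4.12 (cv2) and the standard library are available. Lean on these libraries where they do the work, as an engineer would, in place of code of your own. Each camera call takes 0.05 s, during which the arm holds its last target. There are 200 camera calls.

## Working session

There is one attempt and no reset: what is moved stays moved. The work goes in short steps, each a Python script; the robot and the scene stay as the last script left them, time stands still between calls to the robot, and variables do not carry over. Pictures are saved under pics/ and viewed, at most 10 in all, crops included, and the job is handed in when it is done.

```bash
ls; mkdir -p pics
python3 - <<'E'
from cell import manip,cams
import cv2,numpy as np
for n in ("scene","side"):
    c=cams.capture(n); cv2.imwrite(f"pics/{n}0.png",c["image"]); print(n,c["intrinsics"].tolist(),c["position"],c["orientation"])
    np.savez(f"{n}0.npz",**c)
print(manip.state())
E
```

```text
pics
scene [[482.7888640803579, 0.0, 259.43414878474215], [0.0, 482.7888640803579, 192.18079218452863], [0.0, 0.0, 1.0]] [ 1.08538678 -0.33528565  1.01183158] [-2.2239572  -1.27082783  0.40100979]
side [[434.1845849850434, 0.0, 259.33812396828813], [0.0, 434.1845849850434, 191.56553311269465], [0.0, 0.0, 1.0]] [ 0.4714482  -0.57300733  0.76460358] [-2.46822704  0.02876503 -0.03578831]
{'clock': 0.1, 'joint_pos': array([-3.68520852e-02,  2.64661976e-01,  1.60523412e+00,  5.14803112e-06,
        1.27373520e+00, -3.68913999e-02]), 'joint_velocities': array([ 8.59525907e-04, -2.58613971e-03, -2.97398919e-03,  6.69032497e-04,
        2.72018329e-03,  8.03650085e-05]), 'tau': array([ 2.09863060e-04, -5.03614998e+01, -3.58072400e+01,  7.29403482e-02,
        2.32994242e-02, -8.27531630e-05]), 'tool_pos': array([6.74346152e-01, 5.62759115e-05, 2.37524999e-01]), 'tcp_rot': array([-2.22034040e+00, -2.22042434e+00,  2.17264473e-03]), 'contact_force': array([ 0.5816929 , -0.36516647, -0.06080467]), 'moment': array([ 0.00451291, -0.01641993, -0.00326074]), 'grasp_force': 0.0, 'gripper_width': 0.08816919943600125}
```

View pics/scene0.png

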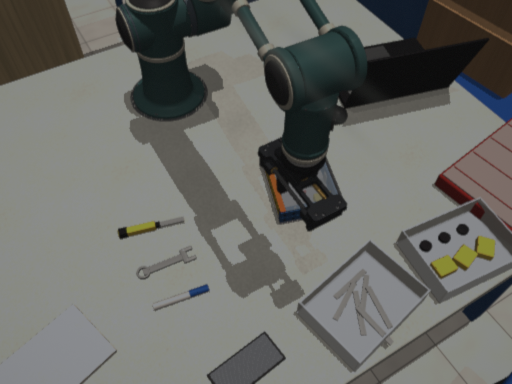

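View pics/side0.png

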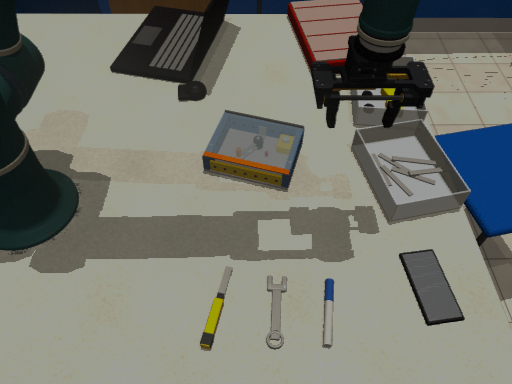

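The scene view shows the drive unit at (300,185), partly hidden by the arm. The side view shows it clear: drive around (255,148), orange lip along (207,155)-(290,170), pry blade handle (213,322) with its tip at (229,268), wrench at (276,310), marker at (328,310).

```bash
cat > h.py <<'E'
import numpy as np,cv2
from scipy.spatial.transform import Rotation as R
def cast(c,uv,z):
    uv=np.atleast_2d(uv).astype(float); K=c["intrinsics"]
    if "T_wc" in c: Rm=c["T_wc"][:3,:3];p=c["T_wc"][:3,3]
    else: Rm=R.from_rotvec(c["orientation"]).as_matrix();p=c["position"]
    d=np.c_[uv,np.ones(len(uv))]@np.linalg.inv(K).T@Rm.T
    return p+d*((z-p[2])/d[:,2])[:,None]
def mask(im,lo,hi):
    return cv2.inRange(cv2.cvtColor(im,cv2.COLOR_BGR2HSV),lo,hi)
def blobs(m,amin=15):
    cs,_=cv2.findContours(m,cv2.RETR_EXTERNAL,cv2.CHAIN_APPROX_NONE)
    return sorted([c[:,0] for c in cs if len(c)>amin],key=lambda c:-cv2.contourArea(c))
def rect(c,uv,z):
    q=cast(c,uv,z)[:,:2]; r=cv2.minAreaRect((q*1000).astype(np.float32)); return q.mean(0).round(4),r
E
python3 - <<'E'
from h import *
for n in ("side","scene"):
    c=dict(np.load(n+"0.npz")); im=c["image"]; 
    for nm,lo,hi,z in (("yellow",(22,120,90),(35,255,255),.015),("orange",(5,150,120),(17,255,255),.0535)):
        for b in blobs(mask(im,lo,hi))[:3]:
            print(n,nm,b.mean(0).round(),b.min(0),b.max(0),rect(c,b,z))
    if n=="side":
        print(cast(c,[(222,113),(304,125)],.052).round(3), "tip",cast(c,(229.5,267.5),.01), "depth pts")
        m=np.where(c["z_map"][262:285,215:240]>0)
c=dict(np.load("side0.npz")); crop=cv2.resize(c["image"][90:200,190:320],None,fx=5,fy=5,interpolation=cv2.INTER_CUBIC); cv2.imwrite("pics/drive.png",crop)
E
```

```text
side yellow [213. 315.] [204 297] [222 333] (array([ 0.4123, -0.2584]), ((412.5309143066406, -257.3086242675781), (67.29730987548828, 17.572179794311523), 75.7370834350586))
side yellow [246. 168.] [210 160] [281 177] (array([0.4735, 0.0934]), ((472.8541564941406, 93.63410186767578), (6.3476715087890625, 170.82647705078125), 72.44316101074219))
side yellow [389.  90.] [383  88] [394  94] (array([0.8689, 0.3728]), ((869.0341796875, 370.5647277832031), (25.730836868286133, 31.43082618713379), 89.65325164794922))
side orange [246. 162.] [203 151] [289 173] (array([0.4745, 0.0774]), ((473.1611633300781, 77.80436706542969), (13.623799324035645, 196.19375610351562), 72.48200988769531))
[[0.418 0.242 0.052]
 [0.615 0.197 0.052]] tip [[ 0.43960493 -0.15997139  0.01      ]] depth pts
scene yellow [476. 251.] [454 236] [494 267] (array([0.8714, 0.3976]), ((873.4119873046875, 395.99993896484375), (115.97865295410156, 57.08562088012695), 88.48756408691406))
scene yellow [444. 266.] [431 256] [457 276] (array([0.8623, 0.3049]), ((861.9464721679688, 306.12384033203125), (50.96238708496094, 38.850032806396484), 85.5036849975586))
scene yellow [140. 227.] [126 222] [154 232] (array([ 0.4113, -0.2588]), ((411.51031494140625, -258.5416564941406), (67.5417251586914, 17.085426330566406), 75.8108139038086))
scene orange [277. 193.] [270 175] [284 210] (array([0.5133, 0.0646]), ((512.3814697265625, 65.55931091308594), (12.323409080505371, 109.94591522216797), 72.10401916503906))
```

View pics/drive.png

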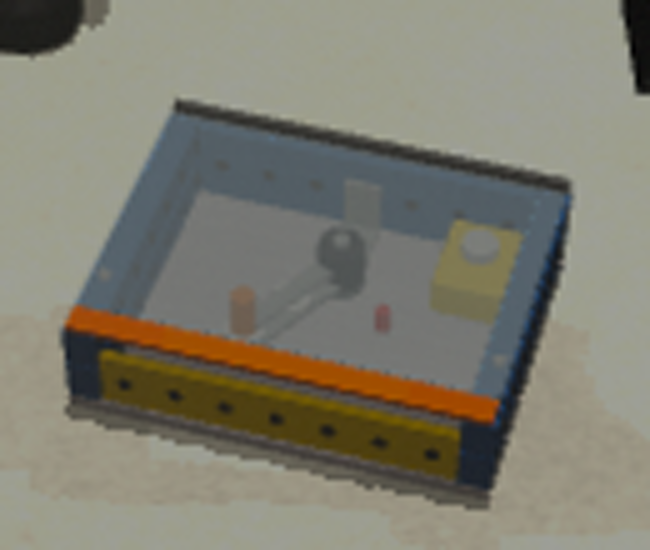

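The crop shows the lip strip across the front with the slot in the shadow just below it, the post at crop (243,310) leaning back (-x), and the pivot near (340,250). That puts the drive origin near (0.4946, 0.1455) with yaw about -17.5°. The back corners agree. Next I pick up the blade.

```bash
cat >> h.py <<'E'
O=np.array([.4946,.1455]); YAW=np.radians(-17.5)
ex=np.array([np.cos(YAW),np.sin(YAW)]); ey=np.array([-ex[1],ex[0]])
def W(x,y,z): return np.r_[O+x*ex+y*ey,z]
def down(yaw):  # tool x axis at world yaw, tool z down
    c,s=np.cos(yaw),np.sin(yaw)
    return R.from_matrix(np.c_[[c,s,0],[s,-c,0],[0,0,-1]]).as_rotvec()
BY=np.radians(75.5); bd=np.array([np.cos(BY),np.sin(BY)])
G=np.array([.4095,-.269])+.020*bd   # grasp, 95 mm behind the tip
def snap(n,name=None):
    from cell import cams,manip
    s=manip.state(); c=cams.capture(n)
    if n=="wrist":
        T=np.eye(4);T[:3,:3]=R.from_rotvec(s["tcp_rot"]).as_matrix();T[:3,3]=s["tool_pos"]
        c["T_wc"]=T@c["T_tool_cam"]
    if name: cv2.imwrite(f"pics/{name}.png",c["image"])
    return c
E
python3 - <<'E'
from h import *
from cell import manip
manip.move_pose(np.r_[G,.10],down(BY)); manip.set_gripper(.05)
manip.move_linear(np.r_[G,.005],rate=.12)
print(manip.state()["tool_pos"],manip.state()["contact_force"])
manip.set_gripper(0,force=60)
manip.move_linear(np.r_[G,.10],rate=.15)
s=manip.state();print({k:s[k] for k in("clock","gripper_width","grasp_force","contact_force")})
manip.move_pose(W(0,-.076-.03-.095,.10),down(YAW+np.pi/2))
s=manip.state();print(s["clock"],s["tool_pos"],s["tcp_rot"],down(YAW+np.pi/2))
c=snap("side","held"); np.savez("held.npz",**c)
cv2.imwrite("pics/heldc.png",cv2.resize(c["image"][90:240,170:320],None,fx=4,fy=4,interpolation=cv2.INTER_CUBIC))
E
```

```text
[ 0.41505708 -0.25000737  0.00553173] [-0.13577167 -0.31981182  0.3276857 ]
{'clock': 4.5667, 'gripper_width': 0.01724545869629374, 'grasp_force': 59.99439597129822, 'contact_force': array([ 0.42054774,  0.2218022 , -0.00683366])}
5.4 [ 0.43388365 -0.04650341  0.09940099] [-2.53243045e+00 -1.85866897e+00  1.60482614e-03] [2.53352044 1.85765405 0.        ]
```

View pics/heldc.png

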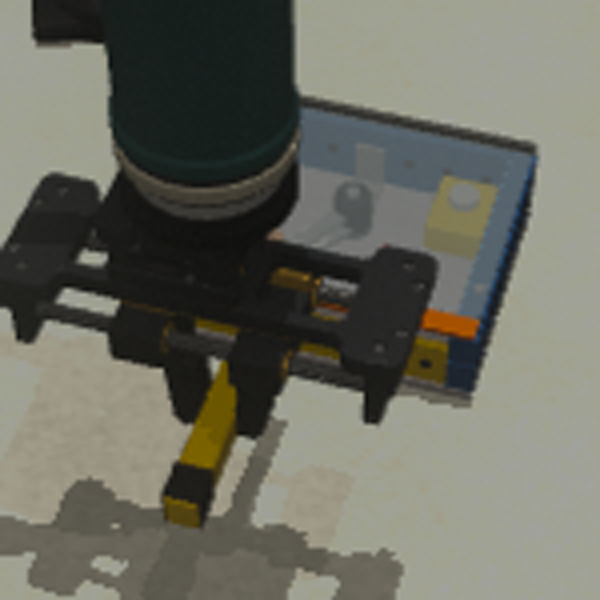

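The blade is held firmly (handle at crop (205,440)) in front of the drive, but the gripper hides its tip. I'll check the tip in the wrist and scene views.

Run:
```python
from h import *
w=snap("wrist"); s=snap("scene"); np.savez("w1.npz",**w); np.savez("s1.npz",**s)
cr=cv2.resize(s["image"][130:260,190:360],(510,390),interpolation=cv2.INTER_CUBIC)
cv2.imwrite("pics/ws.png",np.hstack([cv2.resize(w["image"],(400,300)),cv2.resize(cr,(392,300))]))
print(w["T_wc"].round(3))
```

```text
[[ 0.953 -0.288 -0.09   0.457]
 [-0.301 -0.909 -0.286  0.027]
 [ 0.     0.3   -0.954  0.247]
 [ 0.     0.     0.     1.   ]]
```

View pics/ws.png

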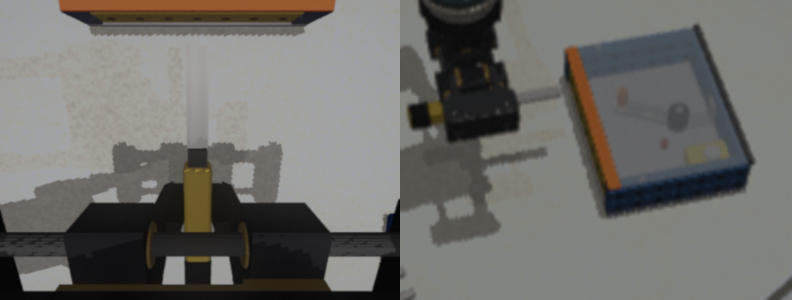

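The wrist view (left) shows the blade running straight ahead, tip at (198,45), i.e. full-resolution pixel (253,57), centred on the orange lip at the top. The scene view shows the tip at full-resolution pixel (259,170). I triangulate the tip and refine the lip edge.

Run:
```python
from h import *
w=dict(np.load("w1.npz"));s=dict(np.load("s1.npz"))
def tri(a,ua,b,ub):
    P=[cast(a,ua,0)[0],cast(a,ua,.1)[0],cast(b,ub,0)[0],cast(b,ub,.1)[0]]
    d1,d2=P[1]-P[0],P[3]-P[2]; t=np.linalg.lstsq(np.c_[d1,-d2],P[2]-P[0],rcond=None)[0]
    return P[0]+t[0]*d1,P[2]+t[1]*d2
def loc(p): d=p[:2]-O; return np.r_[d@ex,d@ey,p[2]].round(4)
for p in tri(w,(253,58),s,(259.4,169.9)): print("tip",loc(p))
print("tip at z from wrist ray",[loc(cast(w,(253,58),z)[0]) for z in(.1,.107,.114)])
m=mask(w["image"],(5,150,100),(17,255,255)); m[80:]=0; b=blobs(m)[0]; print(b.min(0),b.max(0))
cols=np.arange(110,400,20); e=[(u,np.where(m[:60,u])[0].max()) for u in cols if m[:60,u].any()]
q=cast(w,np.array(e)+[0,.5],.050); print("lip edge",[loc(p).tolist() for p in q[::3]], np.degrees(np.polyfit(q[:,0],q[:,1],1)[0]))
x=blobs(mask(s["image"],(5,150,120),(17,255,255)))[0]; c,r=rect(s,x,.0535); print(r,loc(np.r_[np.array(r[0])/1000,0]))
```

```text
tip [-0.     -0.1074  0.1004]
tip [ 1.000e-04 -1.057e-01  1.006e-01]
tip at z from wrist ray [array([-0.    , -0.1074,  0.1   ]), array([-0.    , -0.1082,  0.107 ]), array([-0.    , -0.1091,  0.114 ])]
[76  0] [427  13]
lip edge [[-0.0824, -0.0778, 0.05], [-0.0478, -0.0778, 0.05], [-0.0132, -0.0778, 0.05], [0.0214, -0.0779, 0.05], [0.056, -0.0779, 0.05]] -18.110876043079386
((473.38427734375, 78.17546844482422), (11.197077751159668, 191.9657745361328), 72.45789337158203) [ 0.     -0.0706  0.    ]
```

Everything agrees within 2 mm. Next I insert the blade and lift the cover along the hinge arc.

```bash
cat >> h.py <<'E'
L=.0955; DZ=.003
def tipto(y,z,rate=.1):
    from cell import manip
    manip.move_linear(W(0,y-L,z-DZ),rate=rate)
def arc(t,r=.130): return .078-r*np.cos(t), .050+r*np.sin(t)
E
python3 - <<'E'
from h import *
from cell import manip
F=lambda:(round(manip.state()["clock"],2),manip.state()["contact_force"].round(1).tolist())
tipto(-.1065,.0435,.12); print(F())
tipto(-.052,.0435,.08); print(F())
for t in np.arange(0,.61,.15): tipto(*arc(t),.08); print(round(t,2),F())
c=snap("scene"); w=snap("wrist")
cr=c["image"][90:230,190:360]
cv2.imwrite("pics/lift.png",np.hstack([cv2.resize(w["image"],(400,300)),cv2.resize(cr,(364,300),interpolation=cv2.INTER_CUBIC)]))
E
```

```text
(6.2, [0.1, 0.8, -0.3])
(7.03, [-0.0, 0.5, -0.5])
0.0 (7.28, [-0.9, 0.0, -1.2])
0.15 (7.67, [-0.2, 0.6, -0.7])
0.3 (8.07, [0.1, -0.0, -0.6])
0.45 (8.46, [0.3, -0.3, -1.6])
0.6 (8.85, [-1.0, 0.0, -0.9])
```

View pics/lift.png

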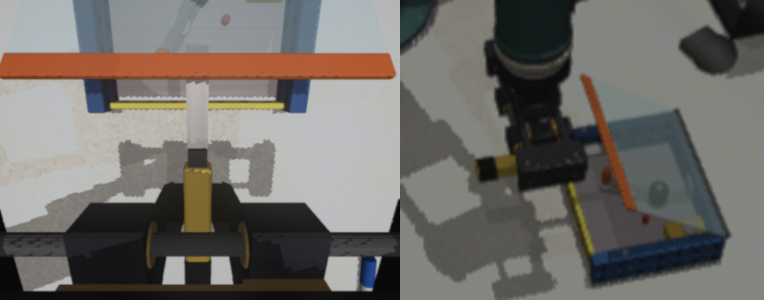

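The cover is rising. In the wrist view the orange lip crosses at row 65 with the blade under it; in the scene view the lip runs (585,80)-(632,205). I continue past upright.

Run:
```python
from h import *
from cell import manip
F=lambda:(round(manip.state()["clock"],2),manip.state()["contact_force"].round(1).tolist())
for t in list(np.arange(.8,1.7,.2))+[1.85]: tipto(*arc(t),.1); print(round(t,2),F())
y,z=arc(1.85); tipto(y-.07,z,.15)
c=snap("side"); w=snap("wrist")
cv2.imwrite("pics/open.png",np.hstack([cv2.resize(w["image"],(400,300)),cv2.resize(c["image"][60:240,150:390],(400,300),interpolation=cv2.INTER_CUBIC)]))
np.savez("s2.npz",**c)
```

```text
0.8 (9.36, [-0.4, 0.0, -1.0])
1.0 (9.77, [-0.1, -0.4, -0.9])
1.2 (10.18, [0.2, -0.0, -1.3])
1.4 (10.58, [0.6, -1.1, -1.4])
1.6 (10.99, [0.0, 0.4, -0.7])
1.85 (11.47, [0.2, 0.1, 0.0])
```

View pics/open.png

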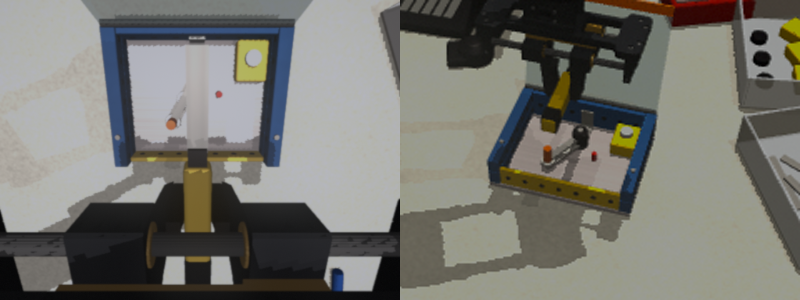

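The cover is open, leaning back past upright: it shows behind the unit at the top of both halves. The inside is exposed, with the post at (172,124) in the wrist half and (547,152) in the side half. I lay the blade back at its original spot, watching the contact force.

Run:
```python
from h import *
from cell import manip
S=manip.state
y,z=arc(1.85); tipto(-.08,z,.25)
manip.move_pose(np.r_[G,.10],down(BY)); manip.move_linear(np.r_[G,.014],rate=.12)
f0=S()["contact_force"][2]
for zz in np.arange(.012,.0049,-.001):
    manip.move_linear(np.r_[G,zz],rate=.02); f=S()["contact_force"][2]-f0
    print(round(zz,4),round(f,2),S()["tool_pos"][2].round(4))
    if f>2.5: break
manip.dwell(.2)
manip.set_gripper(.022,force=10); manip.set_gripper(.05)
manip.move_linear(np.r_[G,.12],rate=.15)
# hover for the post
manip.move_pose(W(-.031,-.06,.20),down(YAW+np.pi/2)); print(S()["clock"])
w=snap("wrist"); c=snap("side"); np.savez("w3.npz",**w); np.savez("s3.npz",**c)
cv2.imwrite("pics/laid.png",np.hstack([cv2.resize(w["image"],(400,300)),cv2.resize(c["image"],(400,300))]))
def loc(p): d=p[:2]-O; return np.r_[d@ex,d@ey,p[2]].round(4)
for n,k,lo in (("w",w,(3,120,80)),("s",c,(3,120,80))):
    for b in blobs(mask(k["image"],lo,(17,255,255)),6)[:4]: print(n,b.min(0),b.max(0),loc(cast(k,b.mean(0),.040)[0]))
for b in blobs(mask(c["image"],(22,120,90),(35,255,255)))[:3]: print("y",rect(c,b,.015))
```

```text
0.012 1.27 0.0126
0.011 1.19 0.0111
0.01 0.67 0.0099
0.009 -0.06 0.0089
0.008 0.89 0.0079
0.007 -0.05 0.0069
0.006 0.74 0.0059
0.005 4.28 0.0053
19.9667
w [248 140] [257 150] [-0.0316 -0.0281  0.04  ]
s [285  58] [314  69] [0.032  0.3406 0.04  ]
s [243  51] [269  57] [-0.0965  0.3495  0.04  ]
s [236 147] [240 150] [-0.0322 -0.0244  0.04  ]
s [307  34] [325  35] [0.0486 0.4987 0.04  ]
y (array([ 0.4121, -0.2584]), ((412.4832458496094, -257.2518310546875), (67.1487808227539, 17.60468292236328), 75.40284729003906))
y (array([0.8795, 0.4021]), ((881.6669921875, 404.6644592285156), (120.51129150390625, 58.23960494995117), 87.25746154785156))
y (array([0.5705, 0.1798]), ((570.5486450195312, 180.10984802246094), (47.139461517333984, 35.1429328918457), 72.47200012207031))
```

View pics/laid.png

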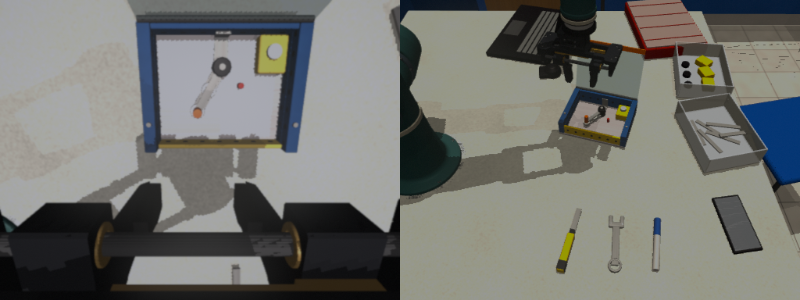

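The blade lies where it was, handle at (567,250) in the side half, with the wrench and marker untouched and the cover open. The post measures x -31, y -27 mm, as specified. I grip it and swing it along its arc to the stop.

Run:
```python
from h import *
from cell import manip
S=manip.state
a0=np.arctan2(-57,-31)
def P(t,z=.028):
    a=a0+t; return W(.065*np.cos(a),.030+.065*np.sin(a),z), down(YAW+np.pi/2+.6*(t-.55))
p,r=P(0); manip.set_gripper(.04)
manip.move_pose(np.r_[p[:2],.10],r); manip.move_linear(p,rate=.1)
print(S()["contact_force"].round(1)); manip.set_gripper(0,force=40); print("w",S()["gripper_width"],S()["grasp_force"])
f0=S()["contact_force"].copy()
for t in list(np.arange(.15,1.06,.15))+list(np.arange(1.08,1.25,.02)):
    p,r=P(t); manip.move_linear(p,rate=.06 if t<1.06 else .02,rot=r)
    tan=-np.sin(a0+t)*ex+np.cos(a0+t)*ey; s=S(); f=(s["contact_force"]-f0)[:2]@tan
    print(round(t,2),"f",round(f,1),(s["tool_pos"]-p)[:2].round(4))
    if f<-16: break
manip.dwell(.3); s=S(); print(s["clock"],s["contact_force"].round(1),s["gripper_width"],s["grasp_force"])
c=snap("side"); k=snap("scene")
cv2.imwrite("pics/end.png",np.hstack([cv2.resize(c["image"][60:210,170:370],(400,300),interpolation=cv2.INTER_CUBIC),cv2.resize(k["image"][90:240,200:400],(400,300),interpolation=cv2.INTER_CUBIC)]))
```

```text
[-0.1 -0.7  1.1]
w 0.010367139416496593 40.000741481781006
0.15 f -2.0 [-0.0003  0.0003]
0.3 f -4.7 [-0.0011  0.0007]
0.45 f -4.3 [-0.0014  0.0001]
0.6 f -4.9 [-0.0018 -0.0002]
0.75 f -7.1 [-0.0022 -0.0006]
0.9 f -6.7 [-0.0025 -0.0012]
1.05 f -8.4 [-0.0026 -0.0018]
1.08 f -8.2 [-0.0029 -0.0019]
1.1 f -8.3 [-0.0024 -0.0021]
1.12 f -6.9 [-0.0025 -0.0021]
1.14 f -9.1 [-0.0027 -0.0023]
1.16 f -12.4 [-0.0037 -0.0027]
1.18 f -14.4 [-0.0046 -0.0031]
1.2 f -19.0 [-0.0056 -0.0035]
26.5583 [-16.7 -12.5  18.8] 0.010783868383950323 40.026342272758484
```

View pics/end.png

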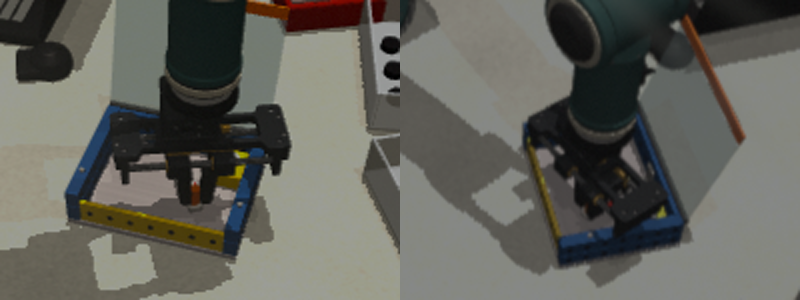

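The fingers hold the post at the +x side and the cover still stands open (side half: post (195,190); scene half: lip (715,80)). The force rises sharply beyond 1.14 rad, so the arm is at its stop. The upward force of 19 N is higher than I'd like, so I check it by easing up slightly.

Run:
```python
from h import *
from cell import manip
S=manip.state
a0=np.arctan2(-57,-31); t=1.2; a=a0+t
p=W(.065*np.cos(a),.030+.065*np.sin(a),.028)
tan=-np.sin(a)*ex+np.cos(a)*ey
print(S()["tool_pos"],p)
for dz in (.001,.002,.003,.004):
    manip.move_linear(p+[0,0,dz],rate=.01); manip.dwell(.15); s=S()
    f=s["contact_force"]; print(dz,f.round(1),"tan",(f[:2]@tan).round(1),s["tool_pos"].round(4),s["gripper_width"])
    if f[2]<5: break
```

```text
[0.52309316 0.11065149 0.02773239] [0.52872071 0.11415308 0.028     ]
0.001 [-12.7 -12.6  14.3] tan -16.6 [0.5229 0.1107 0.0279] 0.010347357142979102
0.002 [-11.8 -11.4   8.8] tan -15.3 [0.5228 0.1107 0.0281] 0.010695558364313488
0.003 [ -8.8 -11.    3.6] tan -12.4 [0.5226 0.1107 0.0282] 0.010615186386535413
```

The z force is down to 3.6 N. The TCP sits at x +37, y -25 mm of the drive, which is the stop position, with 12 N still pushing against it. I hand in.

```bash
python3 -c "
from cell import manip,order
print(manip.state()['clock'],order.close_job())"
```

```text
the job is handed in; nothing more can be done
27.8583 None
```

The job is handed in at 27.9 s: the cover is levered open past upright and the blade is back on the table where it was. The gripper still holds the tensioner post hard against its stop, and the wrench and marker were not moved.

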